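# Hang two display arms on the slotted upright

### The arm

A 6-joint arm with a two-finger parallel gripper is mounted at the origin on the work surface. World frame = base frame: x ahead of the robot, y to its left, z up, the work surface at z = 0. Lengths are in m, angles in rad, forces in N, time in s.
With the tool pointing down it reaches from about 0.35 to 0.975 m from the base axis. Payload 4.9 kg.
Tool frame: the origin (TCP) lies midway between the tips of the shut fingers; the grasp point (between the pads) lies 19 mm behind it; z points along the fingers, y is the line along which they close (so a half turn about z gives the same grasp; the last joint's range is limited). The gripper opens to 85 mm and grips with 20 to 120 N. Pads are 22 mm wide; open, the fingers measure 114 mm over their backs; the gripper's body (76 mm by 85 mm) begins 54 mm behind the grasp point. The pads swing forward as they close: fully open they stand 13 mm farther back than shut.
Start: joints at [1.185, 0.053, 1.613, -0, 1.476, -0.119], TCP at [0.165, 0.603, 0.231] pointing down, gripper open.
Joint ranges: [-3.01, 3.01], [-1.01, 2.22], [0.06, 2.58], [-1.02, 4.17], [0.09, 2.62], [-3.14, 3.14]. Speed limits (rad/s): [2.57, 2.57, 3.14, 3.14, 3.14, 3.14].

### API

Orientations are given as a unit quaternion [w, x, y, z].
In Python, from rig import monitor, optics, ctrl gives the robot as it stands.
- The arm moves only by the shell command python3 -m creep 'ROWS' [FORCE]. ROWS is JSON, a list of rows, each a list of 5 numbers: the shift along the tool's x, y, z each as a share of 0.12 m, from -1 to 1, then the turn about the tool's z as a share of 2 pi rad, from -1 to 1, then the finger opening in mm, from 0 to 85.4. In form: [[x, y, z, turn, gripper], ...]. A call has exactly 10 rows; each row shifts and turns the commanded pose from where the row before left it, along the tool's axes as they then stand; what a row does not reach is not made up. A row lasts 1/12 s, in which the tool goes at most 41.7 mm and 7.16 degrees, less where a joint would pass 70% of its speed; a pose out of reach is approached as far as the arm can. A call with a number of a shift or a turn outside -1 to 1 is refused whole. A call with a gripper value outside its range is refused whole. The fingers move at their own pace and stop on an object; FORCE is the grip in N (left out, the last holds). Time passes only in rows, so rows that do not move let the fingers close, or fill a call up. It gives the time, the measured TCP pose, the force, the opening and the grip force at its end, in the units of the state.
- monitor.get_state(): the state, without advancing time (a new reading comes with each control period).
- optics.capture(name): name is "side" or "top" or "wrist"; returns a dict with "image" (480x640x3 uint8, blue, green, red), "fx", "fy", "cx", "cy" (pixels), "D" ([k1, k2, p1, p2, k3] as OpenCV has them; the pictures are not rectified), "position" and "rotation" of the camera in the world. Camera axes: x right, y up, looking along -z (the intrinsics and any distortion apply to the point x, -y, -z); pixel columns grow to the right and rows downward; lengths in m; the calibration is good to about 2 mm. A picture is of the moment at which its call begins. There is no depth.
- ctrl.sign_off(): hands the job in; it is judged then, once.
The state is a dict: "time_s": time; "qpos": joint angles; "qd": joint speeds; "effort": joint torques, N m; "tool_pos": TCP position; "orientation": TCP orientation; "force": force on the tool from outside, world axes, zero at the start; "torque": the same for the moment, N m; "gripper_width": opening from 0.0 (shut) to 1.0 (fully open); "gripper_force": force on a finger pad.
Only numpy, scipy, OpenCV 4.12 (cv2) and the standard library are available. Lean on these libraries where they do the work, as an engineer would, in place of code of your own. Each camera call takes 0.05 s, during which the arm holds its last target. There are 200 camera calls.

### The job

Get the watch stand on the dresser ready: hook the longer display arm into the lower pair of slots of the slotted upright and the shorter arm into the upper pair, pressing each fully down until its claws sit home and the spring catch snaps out above its back plate. Leave everything else on the dresser where it is.

Things in the scene. Friction and masses are not known exactly. Their poses are not given: they have to be found in the camera images.
- stand: slotted upright, fixed: dark steel panel 110 mm wide, 5 thick, top at z = 235 mm, on a wooden foot (14 high, 150 wide, from 30 in front of the panel's front face to 60 behind). Origin: dresser height, under the centre of the front face. +x from front to rear through the panel (front faces -x, roughly to the robot), z up. Two pairs of slots, one above the other.
- lower_seat (a point): on the panel's front face midway between the two lower slots, level with their lower edges, 86 mm above the dresser; axes as the stand's. Slots: through the panel, centred at y = +-22 mm, 11 wide, 27 high (z 86 to 113). An arm fully hung here has its underside 40 mm above the dresser.
- upper_seat (a point): the same point for the upper pair of slots: 186 mm above the dresser; slots the same size (z 186 to 213). An arm fully hung here has its underside 140 mm above the dresser.
- lower_catch (a joint): spring ball catch over the lower slots, at y = 0, 108 mm above the dresser, ball radius 7 mm, 4 mm proud of the front face. Value: metres pushed in, 0 = out. The back plate pushes it in (2.4 to 5 N) and rubs on it, so an arm may not drop by itself: press it down with some newtons; fully down, the catch springs back out over the plate's top edge and locks it.
- upper_catch (a joint): the same catch for the upper slots, 208 mm above the dresser
- long_arm: the longer steel display arm, 170 mm long, loose, upright. Origin: underside, mid-length; +x to the claws, z up. Bar along x, 18 wide, 16 high, centre at z = 46 mm: grip it mid-length across y (near centre of mass). Back plate 6 thick, 70 wide, z 0 to 60, rear face at x = +85. End stop plate 6 thick, 36 wide, z 0 to 70, at x = -85. Mass 380 g, +-30 %.
- short_arm: the shorter steel display arm, 120 mm long, loose, upright. Origin: underside, mid-length; +x to the claws, z up. Bar along x, 18 wide, 16 high, centre at z = 46 mm: grip it mid-length across y (near centre of mass). Back plate 6 thick, 70 wide, z 0 to 60, rear face at x = +60. End stop plate 6 thick, 36 wide, z 0 to 70, at x = -60. Mass 300 g, +-30 %.
- long_arm_claws (a point): on the back plate's rear face midway between the claws, level with the necks' undersides (x 85, z 46 mm in the arm's frame). Two claws at y = +-22 mm, 5 wide: neck z 46 to 54, reaching 13 mm behind the rear face; at its end (7 to 13 mm behind) a tooth down to z = 36.
- short_arm_claws (a point): the same point on the short arm (x 60, z 46 mm in its frame), same claws. To hang either arm: its +x along the stand's +x, underside 10 to 19 (best 14.5) mm above hung height, push in till the plate meets the panel, then press down till the necks sit on the slots' lower edges. Claw point then is within a few mm of the seat point.
- vase: bystander: white ceramic bud vase, 140 mm tall, 64 mm at its widest, beside the upright on one side or the other; origin under its centre
- jar: bystander: glass jar with wire lever top, shut, 88 mm wide, 116 mm tall, beside the upright on the other side; origin under its centre
- glasses: bystander: steel reading glasses, 140 x 125 x 46 mm, temples open, on the slate tray; origin at the underside's centre
- opener: bystander: chrome bottle opener lying flat, 130 x 42 x 6 mm, long axis x; origin near its middle
- watch_box: bystander: dark wooden watch box, 110 (x) x 170 (y) x 77 mm; origin under its centre
- brush: bystander: wooden clothes brush, 52 (x) x 150 (y) x 36 mm; origin under its centre
Things that resemble listed ones, but are neither listed nor needed, are in the scene too. Leave any purple look-alike of the stand alone.

How it is judged:
At the end, for the whole second after the job is handed in: The long arm hangs in the lower slots and the short arm in the upper slots: each arm's claw point within 7 mm of its seat point and less than 3 mm above it, the arm's length axis within 0.12 rad of the stand's x axis, the catch out again (pushed in less than 1.5 mm), both arms released and at rest (distance between long_arm_claws and lower_seat below 0.007 m and z of long_arm_claws in the frame of lower_seat below 0.003 m and angle between the x axis of each of long_arm, short_arm and the x axis of stand, either way round below 0.12 rad and value of joint each of lower_catch, upper_catch below 0.0015 m and linear speed of each of long_arm, short_arm below 0.02 m/s and angular speed of each of long_arm, short_arm below 0.2 rad/s and distance between short_arm_claws and upper_seat below 0.007 m and z of short_arm_claws in the frame of upper_seat below 0.003 m); the robot touches nothing.
It fails at once if the vase, jar, glasses, opener, watch box or brush is moved by more than 30 mm (distance of any of vase, jar, glasses, opener, watch_box, brush from where it was at the start of the episode above 0.03 m).
It also fails if it takes over 61 s, if anything falls off the work surface, if the arm or the gripper's body presses on something with over 40 N, if the wrist force passes 120 N, or if a joint passes its speed limit or range.

## Working session

There is one attempt and no reset: what is moved stays moved. The work goes in short steps, Python scripts to look and compute and a shell command to move; the robot and the scene stay as the last step left them, time stands still between calls to the robot, and variables do not carry over. Pictures are saved under pics/ and viewed, at most 10 in all, crops included, and the job is handed in when it is done.

```bash
mkdir -p pics; ls; python3 - <<'E'
from rig import monitor, optics, ctrl
import cv2,pickle
d={}
for n in("side","top","wrist"):
    c=optics.capture(n); d[n]=c; cv2.imwrite(f"pics/{n}0.png",c["image"])
    print(n,{k:(v if k!="image" else 0) for k,v in c.items()})
pickle.dump(d,open("cap0.pkl","wb"))
print(monitor.get_state())
E
```

```text
pics
side {'image': 0, 'fx': 609.0260401116454, 'fy': 609.0260401116454, 'cx': 322.223502123013, 'cy': 245.3294791946554, 'D': array([0.00634624, 0.        , 0.        , 0.        , 0.        ]), 'position': array([-0.29029831, -0.86413265,  1.08214244]), 'rotation': array([ 0.83913465,  0.39973654, -0.15299116, -0.33564481])}
top {'image': 0, 'fx': 618.098943557799, 'fy': 618.098943557799, 'cx': 319.30608816403065, 'cy': 239.3167325225396, 'D': array([-0.12683353,  0.        ,  0.        ,  0.        ,  0.        ]), 'position': array([ 0.42259412, -0.01389486,  1.59473815]), 'rotation': array([-0.70555735, -0.01479179,  0.01239556,  0.70838999])}
wrist {'image': 0, 'fx': 350.2382606256917, 'fy': 350.2382606256917, 'cx': 316.348155378114, 'cy': 234.0878550696725, 'D': array([-0.06807431,  0.        ,  0.        ,  0.        ,  0.        ]), 'position': array([0.08717309, 0.62441691, 0.37277558]), 'rotation': array([ 0.78434484, -0.12768955, -0.09614289,  0.59937893])}
{'time_s': 0.15, 'qpos': array([ 1.18497006e+00,  5.32238673e-02,  1.61396518e+00, -1.68336458e-05,
        1.47601892e+00, -1.19018127e-01]), 'qd': array([ 0.00095495, -0.00367717, -0.0041499 , -0.00014423,  0.00108237,
        0.00137772]), 'effort': array([ 7.74636665e-04, -3.94244206e+01, -3.70721340e+01, -1.19328070e-04,
        4.67204925e-03,  2.05165600e-05]), 'tool_pos': array([0.16461445, 0.602428  , 0.23034189]), 'orientation': array([-1.93599126e-04,  1.33007893e-01,  9.91114649e-01, -7.84153484e-04]), 'force': array([ 0.40088552, -0.02217085,  0.17681925]), 'torque': array([-0.00949679,  0.07013275,  0.0277701 ]), 'gripper_force': 0.0, 'gripper_width': 0.9993770311474388}
```

View pics/top0.png

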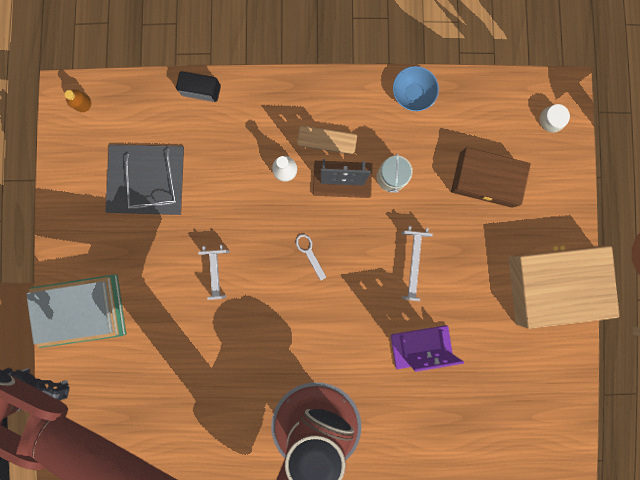

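View pics/side0.png

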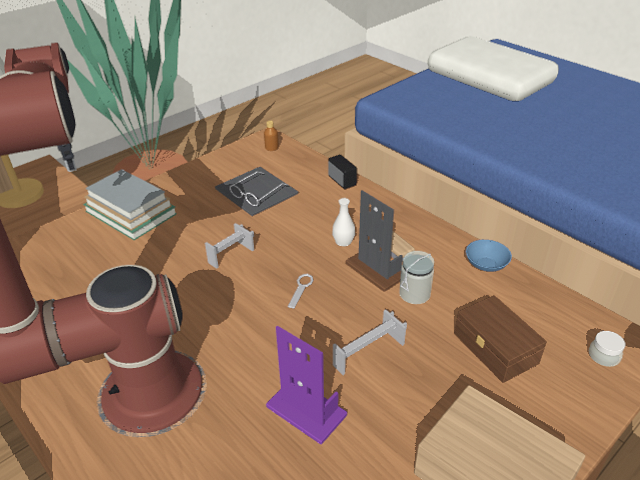

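The top view shows the stand at about (343,175), the long arm at (414,264), the short arm at (213,273) and the purple decoy at (427,348). In the side view the stand is at (377,240), the long arm at (370,342) and the short arm at (231,245). I'll enlarge crops to pick points accurately.

```bash
python3 - <<'E'
import cv2,pickle,numpy as np
d=pickle.load(open("cap0.pkl","rb"))
def crop(n,x,y,w,h,s):
    c=cv2.resize(d[n]["image"][y:y+h,x:x+w],None,fx=s,fy=s,interpolation=cv2.INTER_CUBIC)
    for i in range(0,w,10):
        cv2.line(c,(i*s,0),(i*s,4 if i%50 else 10),(0,255,255),1)
        if i%20==0: cv2.putText(c,str(x+i),(i*s,20),0,.35,(0,255,255),1)
    for j in range(0,h,10):
        cv2.line(c,(0,j*s),(4,j*s),(0,255,255),1)
        if j%20==0: cv2.putText(c,str(y+j),(6,j*s+4),0,.35,(0,255,255),1)
    return c
A=np.hstack([crop("top",190,235,50,75,5),crop("top",385,225,55,85,5)[:375],crop("top",308,150,70,75,4)[:375] if 0 else cv2.copyMakeBorder(crop("top",308,150,54,50,5),0,125,0,0,cv2.BORDER_CONSTANT)])
B=crop("side",335,180,80,120,5)
C=np.vstack([crop("side",200,215,60,55,5),crop("side",325,300,90,60,5)[:, :300]])
D=crop("side",325,300,90,80,5)
E=np.hstack([B, np.vstack([cv2.copyMakeBorder(crop("side",200,220,60,50,4),0,0,0,120,cv2.BORDER_CONSTANT),cv2.resize(crop("side",325,305,90,80,4),None,fx=1,fy=1)]) if 0 else np.zeros((600,1,3),np.uint8)])
cv2.imwrite("pics/a.png",A)
L=np.zeros((600,800,3),np.uint8)
L[:600,:400]=B; L[:240,400:640]=crop("side",200,215,60,60,4); L[250:570,402:762]=crop("side",325,300,90,80,4)
cv2.imwrite("pics/b.png",L);print(A.shape)
E
```

```text
(375, 795, 3)
```

View pics/a.png

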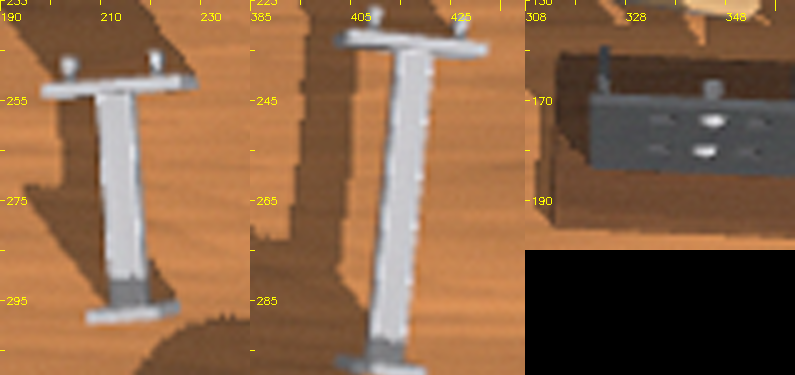

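View pics/b.png

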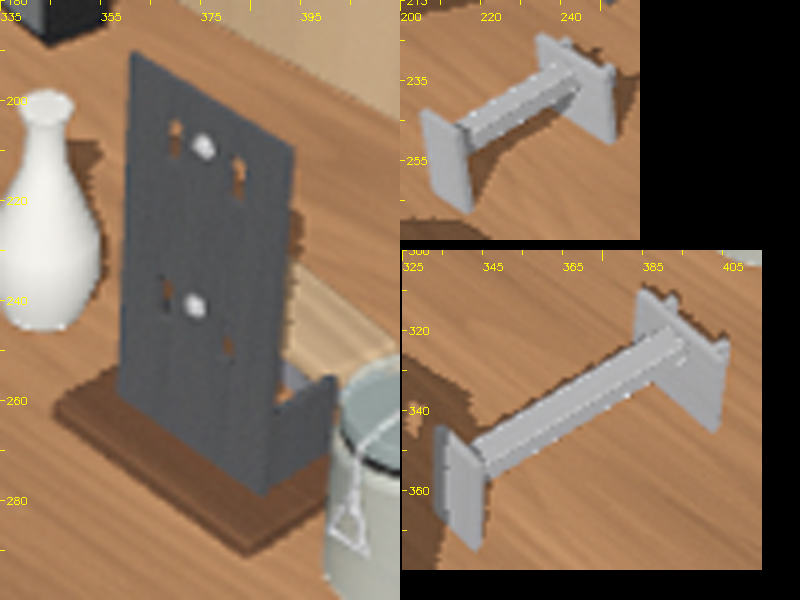

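The crops show the plate corners, catches and panel corners clearly. I'll fit each body's pose (x, y, z, yaw) to the points picked in both views.

```bash
cat > h.py <<'E'
import numpy as np,cv2
from scipy.optimize import least_squares
from scipy.spatial.transform import Rotation as R
def rot(q): return R.from_quat([q[1],q[2],q[3],q[0]])
def project(c,P):
    p=rot(c["rotation"]).inv().apply(np.atleast_2d(P)-c["position"])*[1,-1,-1]
    K=np.array([[c["fx"],0,c["cx"]],[0,c["fy"],c["cy"]],[0,0,1.]])
    return cv2.projectPoints(p,np.zeros(3),np.zeros(3),K,c["D"])[0][:,0]
def world(v,P): return R.from_euler("z",v[3]).apply(np.array(P)/1000.)+v[:3]
def fit(obs,x0):
    """obs: list of (cam, model_mm, pixel)"""
    f=lambda v:np.concatenate([(project(c,world(v,[m]))[0]-u) for c,m,u in obs])
    s=least_squares(f,x0,loss="soft_l1",x_scale=[.01,.01,.01,.05])
    return s.x,f(s.x).reshape(-1,2)
E
python3 - <<'E'
from h import *; import pickle
d=pickle.load(open("cap0.pkl","rb")); T,S=d["top"],d["side"]
def mk(top,side): return [(T,m,np.array(u)-.4) for m,u in top]+[(S,m,np.array(u)-.4) for m,u in side]
o={}
o["short"]=mk([((60,35,60),(198.2,251.8)),((60,-35,60),(229,249.8)),((54,35,60),(198.6,254.6)),((54,-35,60),(229.2,252.4)),((-54,18,70),(207.2,297.4)),((-60,18,70),(207.6,300)),((-54,-18,70),(225.8,295.4)),((-60,-18,70),(226,298))],
 [((54,35,60),(234.5,223.2)),((54,-35,60),(253.2,232.5)),((54,-35,0),(253.2,250.7)),((-60,18,70),(205.5,242.2)),((-60,-18,0),(217.5,268)),((-60,18,0),(208.2,262.5))]),[.4,.27,0,.05]
o["long"]=mk([((85,35,60),(403.6,231)),((85,-35,60),(432.6,233.6)),((79,35,60),(404,234)),((79,-35,60),(432.2,236)),((-79,18,70),(402,296.4)),((-79,-18,70),(420,298.2))],
 [((79,35,60),(384,310)),((79,-35,60),(406.5,323)),((79,-35,0),(403.2,345.2)),((-85,18,70),(333.5,343.7)),((-85,-18,0),(344.5,375))]),[.4,-.24,0,-.05]
o["stand"]=mk([((5,55,235),(321,169)),((-4,0,208),(345.4,174.4)),((-4,0,108),(344,180.6)),((-30,75,14),(313.6,195)),((60,75,14),(314.4,160.4))],
 [((0,55,235),(361.2,190.4)),((0,-55,235),(394,209.8)),((0,55,14),(358.4,257.6)),((0,-55,14),(388,278.8)),((-4,0,208),(375.8,209.4)),((-4,0,108),(374.2,241.2)),((-30,75,14),(345.6,262.2)),((-30,-75,14),(384.4,289.4))]),[.6,-.06,0,-.05]
for k,(ob,x0) in o.items():
    v,r=fit(ob,x0); print(k,v.round(4)); print(r.round(1).tolist())
E
```

```text
short [0.3949 0.2514 0.0044 0.0741]
[[1.2, 0.2], [-1.8, -0.0], [1.0, -0.2], [-1.8, -0.2], [1.6, 0.0], [1.3, -0.2], [-2.6, 0.9], [-2.6, 0.8], [0.2, -0.2], [-1.4, 0.9], [0.4, -0.3], [0.3, -0.1], [0.4, 0.0], [1.1, -0.3]]
long [ 0.416  -0.2464 -0.0006 -0.1023]
[[0.9, -0.6], [-0.3, -0.5], [0.3, -1.2], [-0.1, -0.5], [3.6, 0.5], [0.1, 0.1], [-0.0, -0.2], [-1.9, 4.1], [-0.5, -0.4], [-0.0, 0.2], [-1.0, -0.3]]
stand [ 6.262e-01 -6.840e-02 -6.000e-04 -3.120e-02]
[[0.3, -0.5], [0.2, 0.5], [-0.0, 0.2], [-0.4, -0.0], [-0.2, -0.1], [-0.1, 0.1], [-0.3, 0.0], [0.4, 1.0], [0.4, 0.2], [-0.4, 0.3], [-0.5, 0.4], [-0.0, -2.3], [1.5, -1.1]]
```

```bash
python3 - <<'E'
from h import *; import pickle
d=pickle.load(open("cap0.pkl","rb")); T,S=d["top"],d["side"]
def mk(top,side): return [(T,m,np.array(u)-.4) for m,u in top]+[(S,m,np.array(u)-.4) for m,u in side]
o={}
o["short"]=mk([((60,35,60),(198.2,251.8)),((60,-35,0),(229,249.8)),((54,35,60),(198.6,254.6)),((54,-35,0),(229.2,252.4)),((-54,18,70),(207.2,297.4)),((-60,18,70),(207.6,300)),((-54,-18,0),(225.8,295.4)),((-60,-18,0),(226,298))],
 [((54,35,60),(234.5,223.2)),((54,-35,0),(253.2,250.7)),((-60,18,70),(205.5,242.2)),((-60,-18,0),(217.5,268)),((-60,18,0),(208.2,262.5))]),[.4,.27,0,.05]
o["long"]=mk([((85,35,0),(403.6,231)),((85,-35,60),(432.6,233.6)),((79,35,0),(404,234)),((79,-35,60),(432.2,236)),((-79,18,0),(402,296.4)),((-79,-18,70),(420,298.2))],
 [((79,35,60),(384,310)),((79,-35,60),(406.5,323)),((79,-35,0),(403.2,345.2)),((-85,-18,0),(344.5,375))]),[.4,-.24,0,-.05]
for k,(ob,x0) in o.items():
    v,r=fit(ob,x0); print(k,v.round(4)); print(r.round(1).tolist())
E
```

```text
short [0.395  0.2556 0.0014 0.0712]
[[-0.1, 0.1], [0.5, 0.5], [-0.4, -0.3], [0.4, 0.3], [0.1, -0.1], [-0.1, -0.3], [0.3, -0.6], [0.2, -0.8], [-0.5, 0.0], [-0.4, -0.1], [-0.4, 0.1], [-0.4, 0.1], [0.3, -0.2]]
long [ 0.4157 -0.248   0.001  -0.1088]
[[-1.2, 0.6], [0.7, -0.3], [-1.9, -0.1], [0.8, -0.3], [0.5, -0.9], [0.6, 0.2], [0.7, -0.2], [-1.3, 4.2], [0.1, -0.2], [-0.7, -0.4]]
```

The fits are consistent: stand (0.626, -0.068), long arm (0.416, -0.247) yaw -0.105, short arm (0.395, 0.256) yaw 0.071, with z about 0 for each. Now I'll move above the long arm.

```bash

python3 -m creep '[[0,0,0,-0.0129,85],[0,0,0,-0.0129,85],[-0.24,-0.24,0,0,85],[-0.24,-0.24,0,0,85],[-0.24,-0.24,0,0,85],[-0.24,-0.24,0,0,85],[-0.24,-0.24,0,0,85],[-0.24,-0.24,0,0,85],[-0.24,-0.24,0,0,85],[-0.24,-0.24,0,0,85]]' 60
python3 -m creep '[[-0.06,-0.334,0,0,85],[-0.06,-0.334,0,0,85],[-0.06,-0.334,0,0,85],[-0.06,-0.334,0,0,85],[-0.06,-0.334,0,0,85],[-0.06,-0.334,0,0,85],[-0.06,-0.334,0,0,85],[-0.06,-0.334,0,0,85],[-0.06,-0.334,0,0,85],[-0.06,-0.334,0,0,85]]'
python3 -m creep '[[-0.06,-0.314,0,0,85],[-0.06,-0.314,0,0,85],[-0.06,-0.314,0,0,85],[-0.06,-0.314,0,0,85],[-0.06,-0.314,0,0,85],[0,0,0,0,85],[0,0,0,0,85],[0,0,0,0,85],[0,0,0,0,85],[0,0,0,0,85]]'
python3 - <<'E'
from rig import optics,monitor
from h import *; import pickle
c=optics.capture("wrist"); pickle.dump(c,open("w1.pkl","wb"))
im=c["image"].copy(); v=[.4157,-.2475,0,-.106]
for m in [(85,35,60),(85,-35,60),(79,0,54),(-79,18,70),(-79,-18,70),(-85,-18,70),(-85,18,70)]:
    p=project(c,world(v,[m]))[0]; print(m,p.round(1)); cv2.circle(im,tuple(int(round(a)) for a in p),4,(0,0,255),1)
cv2.imwrite("pics/w1.png",im); s=monitor.get_state(); print(s["tool_pos"],s["orientation"],c["position"])
E
```

```text
time_s: 0.98
tool_pos: [0.3705, 0.3479, 0.2311]
orientation: [-0.0, 0.052, 0.999, -0.0]
force: [0.5, 0.4, -0.6]
gripper_width: 0.997
gripper_force: 0.0
time_s: 1.82
tool_pos: [0.399, -0.0584, 0.2313]
orientation: [0.0, 0.052, 0.999, -0.0]
force: [0.0, 0.3, -0.4]
gripper_width: 0.994
gripper_force: 0.0
time_s: 2.65
tool_pos: [0.4158, -0.2465, 0.2313]
orientation: [0.0, 0.051, 0.999, -0.0]
force: [-0.6, 0.4, -0.6]
gripper_width: 0.997
gripper_force: 0.0
(85, 35, 60) [349.5 291.9]
(85, -35, 60) [279.6 291.7]
(79, 0, 54) [314.6 283.8]
(-79, 18, 70) [336.6 120.3]
(-79, -18, 70) [293.3 120.2]
(-85, -18, 70) [293.2 112.6]
(-85, 18, 70) [336.7 112.8]
[ 0.41581195 -0.246513    0.2313939 ] [ 1.63384068e-04  5.14429106e-02  9.98675921e-01 -7.75919014e-05] [ 0.33579741 -0.23773663  0.37387449]
```

View pics/w1.png

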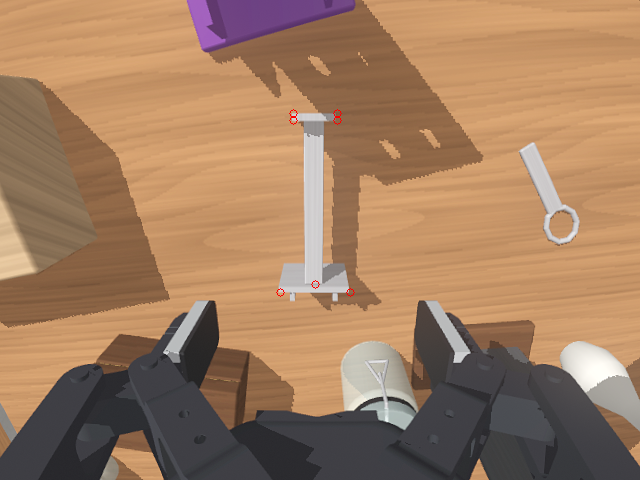

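The red predicted points land on the arm's corners within about 1 px (plate edges at 280 and 349, row 292), so the long arm's pose is confirmed. Now I'll descend and grip.

```bash

python3 -m creep '[[0,-0.008,0.285,0,85],[0,0,0.285,0,85],[0,0,0.285,0,85],[0,0,0.285,0,85],[0,0,0.285,0,85],[0,0,0.285,0,85],[0,0,0,0,85],[0,0,0,0,40],[0,0,0,0,10],[0,0,0,0,10]]' 60
python3 -m creep '[[0,0,0,0,10],[0,0,0,0,10],[0,0,0,0,10],[0,0,0,0,10],[0,0,0,0,10],[0,0,0,0,10],[0,0,0,0,10],[0,0,-0.1,0,10],[0,0,-0.2,0,10],[0,0,-0.2,0,10]]' 80
```

```text
time_s: 3.53
tool_pos: [0.4176, -0.2499, 0.0293]
orientation: [0.002, 0.052, 0.999, -0.002]
force: [0.4, 0.1, -0.1]
gripper_width: 0.602
gripper_force: 0.0
time_s: 4.37
tool_pos: [0.4141, -0.2473, 0.0855]
orientation: [-0.002, 0.052, 0.999, 0.001]
force: [0.2, -0.5, -1.7]
gripper_width: 0.196
gripper_force: 78.6
```

```bash

python3 -m creep '[[0,0,0,-0.0114,10],[0,0.2,0,0,10],[0,0.25,0,0,10],[0,0.25,0,0,10],[0,0.25,0,0,10],[0,0.25,0,0,10],[0,0.2,0,0,10],[-0.1,0.147,0,0,10],[-0.2,0,0,0,10],[-0.2,0,0,0,10]]'
python3 -m creep '[[-0.1,0,0,0,10],[-0.066,0,0,0,10],[0,0,0,0,10],[0,0,0,0,10],[0,0,0,0,10],[0,0,0,0,10],[0,0,0,0,10],[0,0,0,0,10],[0,0,0,0,10],[0,0,0,0,10]]'
cat > look.py <<'E'
import sys
from rig import optics,monitor
from h import *; import pickle
def crop(im,x,y,w,h,s):
    c=cv2.resize(im[y:y+h,x:x+w],None,fx=s,fy=s,interpolation=cv2.INTER_CUBIC)
    for i in range(0,w,10):
        cv2.line(c,(i*s,0),(i*s,4),(0,255,255),1)
        if i%20==0: cv2.putText(c,str(x+i),(i*s,16),0,.35,(0,255,255),1)
    for j in range(0,h,10):
        cv2.line(c,(0,j*s),(4,j*s),(0,255,255),1)
        if j%20==0: cv2.putText(c,str(y+j),(6,j*s+4),0,.35,(0,255,255),1)
    return c
def grab(tag):
    d={n:optics.capture(n) for n in("side","wrist","top")}; pickle.dump(d,open(tag+".pkl","wb"))
    s=monitor.get_state(); print(s["time_s"],s["tool_pos"].round(4),s["orientation"].round(4),s["force"].round(1),s["gripper_width"])
    return d,s
E
python3 - <<'E'
from look import *
d,s=grab("c1")
st=[.6262,-.0684,0,-.0312]
L=np.zeros((600,800,3),np.uint8)
im=d["side"]["image"]; L[:500,:500]=crop(im,320,180,100,100,5)
im=d["wrist"]["image"]; L[:300,500:800]=crop(im,190,180,300,300,1)
im=d["top"]["image"]; L[300:600,500:800]=crop(im,310,140,75,75,4)
cv2.imwrite("pics/c1.png",L)
E
```

```text
time_s: 5.2
tool_pos: [0.4813, -0.0634, 0.0859]
orientation: [-0.001, 0.015, 1.0, 0.0]
force: [-0.4, -0.5, -2.2]
gripper_width: 0.194
gripper_force: 78.9
time_s: 6.03
tool_pos: [0.5014, -0.0657, 0.0862]
orientation: [0.0, 0.017, 1.0, -0.0]
force: [0.7, 0.7, -3.5]
gripper_width: 0.192
gripper_force: 78.9
6.1833 [ 0.5016 -0.0657  0.0862] [ 0.      0.0166  0.9999 -0.    ] [ 0.  -0.4 -2.5] 0.19812889098208217
```

View pics/c1.png

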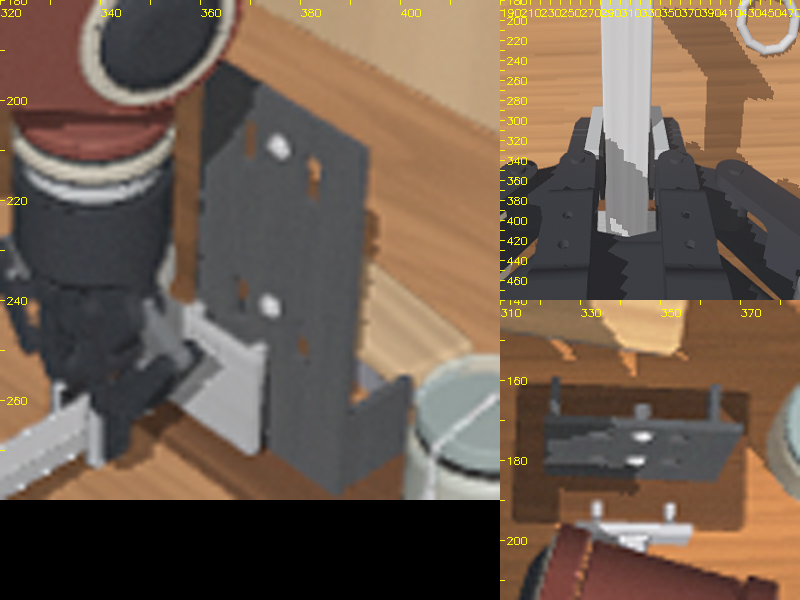

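The side view shows the held plate, with corners at (373,248) and (371,271). The top view shows the claw tips at about (334,192) and (352,193) and the panel's top edge from (321,169) to (371,171). I'll refit both bodies relative to each other.

```bash
python3 - <<'E'
from h import *; import pickle
d=pickle.load(open("c1.pkl","rb")); T,S=d["top"],d["side"]
def cv(p,ox,oy,x,y,s): return np.array([(p[0]-ox+.5)/s-.5+x,(p[1]-oy+.5)/s-.5+y])
t=lambda p:cv(p,500,300,310,140,4)
s=lambda p:cv(p,0,0,320,180,5)
arm=[(T,(98,24.5,54),t((591,502))),(T,(98,-19.5,54),t((665,504))),(T,(98,19.5,54),t((602,501))),(T,(98,-24.5,54),t((676,504))),(T,(85,-35,60),t((692,525))),(T,(79,-35,60),t((692,540))),
 (S,(79,-35,60),s((264,344))),(S,(79,-35,0),s((256,455))),(S,(79,35,60),s((196,303)))]
v,r=fit(arm,[.5016,-.0657,.06,-.033]); print("arm",v.round(4));print(r.round(1).tolist())
st=[(T,(5,55,235),t((545,415))),(T,(5,-55,235),t((744,424))),(T,(-4,0,208),t((643,437))),(T,(-4,0,108),t((637,462))),(T,(-30,75,14),t((513,520))),(T,(-30,-75,14),t((745,531))),
 (S,(0,-55,235),s((369,149))),(S,(0,-55,14),s((338,493))),(S,(-4,0,208),s((279,147))),(S,(-4,0,108),s((270,305))),(S,(0,-22,186),s((314,199))),(S,(0,-22,213),s((314,156))),(S,(0,-27.5,86),s((306,358)))]
v,r=fit(st,[.6262,-.0684,0,-.03]); print("stand",v.round(4));print(r.round(1).tolist())
E
```

```text
arm [ 0.5001 -0.0649  0.0563 -0.0246]
[[0.8, -0.1], [0.5, -0.3], [0.1, 0.1], [-0.2, -0.2], [0.2, -0.3], [0.2, -1.6], [-1.2, 3.9], [-0.5, -0.1], [-7.3, -0.9]]
stand [ 0.6254 -0.0688  0.0014 -0.05  ]
[[0.3, -0.5], [0.2, -0.5], [-0.1, 0.9], [-0.1, 0.5], [-0.1, -0.4], [0.3, -0.4], [-0.5, -0.3], [0.4, 0.2], [-0.5, -0.2], [-0.4, 0.1], [-0.4, 0.0], [0.1, -0.3], [0.7, 0.7]]
```

```bash

python3 -m creep '[[0,0.018,0.0375,0.0019,10],[0,0,0,0,10],[-0.05,0,0,0,10],[-0.05,0,0,0,10],[-0.05,0,0,0,10],[-0.05,0,0,0,10],[0,0,0,0,10],[0,0,0,0,10],[0,0,0,0,10],[0,0,0,0,10]]'
python3 -m creep '[[-0.015,0,0,0,10],[-0.015,0,0,0,10],[-0.015,0,0,0,10],[-0.015,0,0,0,10],[0,0,0,0,10],[0,0,0,0,10],[0,0,0,0,10],[0,0,0,0,10],[0,0,0,0,10],[0,0,0,0,10]]'
```

```text
time_s: 7.02
tool_pos: [0.5254, -0.0645, 0.0814]
orientation: [-0.0, 0.023, 1.0, 0.0]
force: [-0.3, -0.8, -2.9]
gripper_width: 0.198
gripper_force: 78.9
time_s: 7.85
tool_pos: [0.5328, -0.0649, 0.0816]
orientation: [0.0, 0.022, 1.0, -0.0]
force: [-0.0, 0.3, -1.6]
gripper_width: 0.192
gripper_force: 78.9
```

```bash

python3 -m creep '[[-0.015,0,0,0,10],[-0.015,0,0,0,10],[-0.015,0,0,0,10],[0,0,0,0,10],[0,0,0,0,10],[0,0,0,0,10],[0,0,0,0,10],[0,0,0,0,10],[0,0,0,0,10],[0,0,0,0,10]]'
python3 -m creep '[[-0.008,0,0,0,10],[-0.008,0,0,0,10],[-0.008,0,0,0,10],[0,0,0,0,10],[0,0,0,0,10],[0,0,0,0,10],[0,0,0,0,10],[0,0,0,0,10],[0,0,0,0,10],[0,0,0,0,10]]'
```

```text
time_s: 8.68
tool_pos: [0.5381, -0.0651, 0.0815]
orientation: [-0.0, 0.022, 1.0, 0.0]
force: [-0.9, 0.5, -2.5]
gripper_width: 0.191
gripper_force: 78.9
time_s: 9.52
tool_pos: [0.5409, -0.0652, 0.0815]
orientation: [-0.0, 0.022, 1.0, 0.0]
force: [-3.5, 0.0, -2.5]
gripper_width: 0.194
gripper_force: 79.0
```

```bash

python3 -m creep '[[-0.008,0,0,0,10],[-0.008,0,0,0,10],[-0.008,0,0,0,10],[0,0,0,0,10],[0,0,0,0,10],[0,0,0,0,10],[0,0,0,0,10],[0,0,0,0,10],[0,0,0,0,10],[0,0,0,0,10]]'
python3 -m creep '[[0,0,0.02,0,10],[0,0,0.02,0,10],[0,0,0.02,0,10],[0,0,0.02,0,10],[0,0,0,0,10],[0,0,0,0,10],[0,0,0,0,10],[0,0,0,0,10],[0,0,0,0,10],[0,0,0,0,10]]'
```

```text
time_s: 10.35
tool_pos: [0.5419, -0.0651, 0.0812]
orientation: [-0.003, 0.023, 1.0, 0.0]
force: [-12.4, 0.5, 2.6]
gripper_width: 0.195
gripper_force: 79.8
time_s: 11.18
tool_pos: [0.5418, -0.0651, 0.0709]
orientation: [-0.003, 0.023, 1.0, 0.0]
force: [-10.5, 0.7, -0.7]
gripper_width: 0.192
gripper_force: 79.2
```

```bash

python3 -m creep '[[0,0,0.02,0,10],[0,0,0.02,0,10],[0,0,0,0,10],[0,0,0,0,10],[0,0,0.01,0,10],[0,0,0.01,0,10],[0,0,0,0,10],[0,0,0,0,10],[0,0,0,0,10],[0,0,0,0,10]]'
python3 -m creep '[[0,0,0.01,0,10],[0,0,0.01,0,10],[0,0,0,0,10],[0,0,0,0,10],[0,0,0,0,10],[0,0,0,0,10],[0,0,0,0,10],[0,0,0,0,10],[0,0,0,0,10],[0,0,0,0,10]]'
```

```text
time_s: 12.02
tool_pos: [0.5413, -0.0651, 0.0669]
orientation: [-0.004, 0.022, 1.0, 0.0]
force: [-23.8, 2.1, 19.5]
gripper_width: 0.193
gripper_force: 82.1
time_s: 12.85
tool_pos: [0.5406, -0.0651, 0.0645]
orientation: [-0.005, 0.022, 1.0, 0.0]
force: [-27.1, 2.6, 21.1]
gripper_width: 0.195
gripper_force: 82.8
```

Contact at x ≈ 0.541 as predicted, then the arm dropped 15+ mm and bottomed at about 20 N, which suggests it is home. I'll release, raise the tool and look.

```bash

python3 -m creep '[[0.01,0,-0.01,0,10],[0.01,0,-0.01,0,10],[0,0,0,0,50],[0,0,0,0,50],[0,0,0,0,50],[0,0,0,0,50],[0,0,-0.1,0,50],[0,0,-0.2,0,50],[0,0,-0.3,0,50],[0,0,-0.3,0,50]]'
python3 -m creep '[[0,0,-0.3,0,85],[0,0.3,-0.2,0,85],[0.1,0.33,0,0,85],[0.15,0.3,0,0,85],[0.15,0.3,0,0,85],[0.15,0.3,0,0,85],[0.15,0.3,0,0,85],[0.15,0.3,0,0,85],[0.15,0.3,0,0,85],[0,0,0,0,85]]'
python3 - <<'E'
from look import *
d,s=grab("c2")
L=np.zeros((600,800,3),np.uint8)
L[:500,:500]=crop(d["side"]["image"],320,180,100,100,5)
L[:300,500:800]=crop(d["top"]["image"],310,140,75,75,4)
L[300:600,500:800]=crop(d["top"]["image"],310,200,75,75,4)
cv2.imwrite("pics/c2.png",L)
E
```

```text
time_s: 13.68
tool_pos: [0.541, -0.0651, 0.1738]
orientation: [-0.001, 0.022, 1.0, 0.0]
force: [0.3, -0.6, 0.7]
gripper_width: 0.583
gripper_force: 0.0
time_s: 14.52
tool_pos: [0.4322, 0.2353, 0.2333]
orientation: [0.0, 0.019, 1.0, 0.002]
force: [-0.1, -0.2, -0.3]
gripper_width: 0.996
gripper_force: 0.0
14.6667 [0.4349 0.2303 0.2328] [ 7.000e-04  2.190e-02  9.998e-01 -0.000e+00] [ 0.8 -0.5 -0.4] 0.9954246791645639
```

View pics/c2.png

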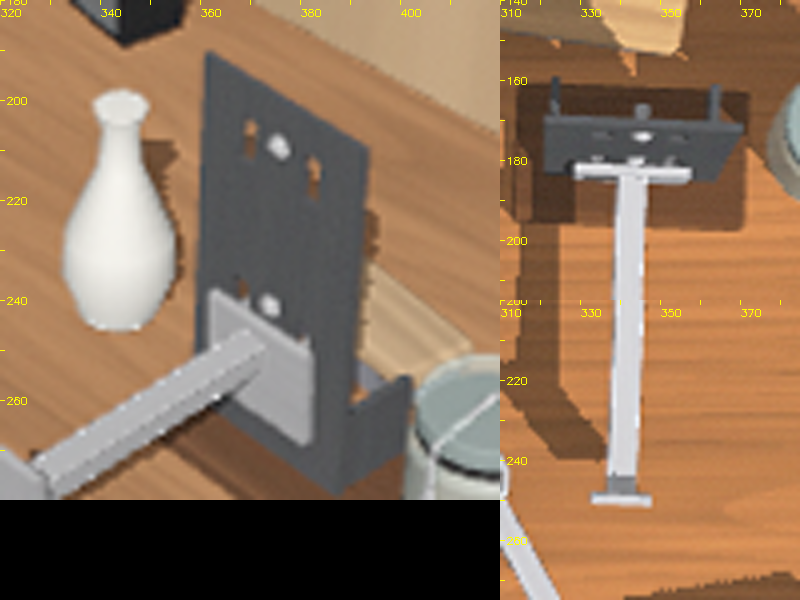

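The long arm hangs: the ball at (374,241) is visible above the plate's top edge, and the plate lies against the panel with its claws in the slots. I'll check its seat height numerically and move over the short arm.

```bash

python3 -m creep '[[0,0,0,-0.0183,85],[0.15,0.117,0,0,85],[0.167,0.117,0,0,85],[0,0,0,0,85],[0,0,0,0,85],[0,0,0,0,85],[0,0,0,0,85],[0,0,0,0,85],[0,0,0,0,85],[0,0,0,0,85]]'
python3 - <<'E'
from look import *
d=pickle.load(open("c2.pkl","rb")); S=d["side"]; T=d["top"]
for z in (.04,.043,.046):
    v=[.6254-.085,-.0688+.004,z,-.047]; print(z,project(S,world(v,[(79,-35,0),(79,-35,60)])).round(1).tolist(), project(T,world(v,[(85,-35,60),(-85,-18,70)])).round(1).tolist())
print("seen side BR",380.6,268.7," top: plate rear-right",(690-500)/4+310,167/4+140,"stop",652/4+310-125,(507-300)/4+200)
c=optics.capture("wrist"); im=c["image"].copy(); v=[.395,.2556,0,.0712]
for m in [(60,35,60),(60,-35,60),(-60,-18,70),(-60,18,70)]:
    p=project(c,world(v,[m]))[0]; print(m,p.round(1)); cv2.circle(im,tuple(int(round(a)) for a in p),4,(0,0,255),1)
cv2.imwrite("pics/w2.png",im[60:360,150:490]); s=monitor.get_state(); print(s["tool_pos"],s["orientation"])
E
```

```text
time_s: 15.5
tool_pos: [0.3952, 0.2551, 0.2319]
orientation: [-0.0, -0.035, 0.999, -0.0]
force: [-0.8, -0.1, -0.0]
gripper_width: 0.996
gripper_force: 0.0
0.04 [[381.0, 268.5], [382.2, 250.6]] [[358.0, 180.2], [348.4, 249.6]]
0.043 [[381.1, 267.6], [382.2, 249.6]] [[358.1, 180.0], [348.5, 249.6]]
0.046 [[381.1, 266.7], [382.3, 248.7]] [[358.2, 179.9], [348.5, 249.6]]
seen side BR 380.6 268.7  top: plate rear-right 357.5 181.75 stop 348.0 251.75
(60, 35, 60) [352.4 268.5]
(60, -35, 60) [280.9 268.6]
(-60, -18, 70) [295.3 143.3]
(-60, 18, 70) [337.8 143.2]
[0.39508726 0.25520549 0.23185078] [-9.34093476e-05 -3.47199303e-02  9.99397075e-01 -5.97924549e-05]
```

View pics/w2.png

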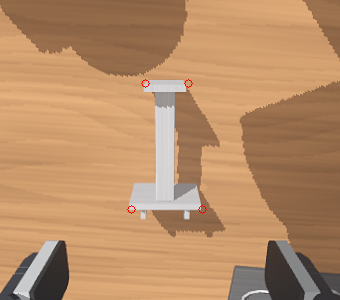

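The long arm's corner matches a 40 mm underside, so it is home. In the new picture the short arm's predicted corners fit within 1 px. I'll descend and grip.

```bash

python3 -m creep '[[0,0.004,0.285,0,85],[0,0,0.285,0,85],[0,0,0.285,0,85],[0,0,0.285,0,85],[0,0,0.285,0,85],[0,0,0.288,0,85],[0,0,0,0,85],[0,0,0,0,40],[0,0,0,0,10],[0,0,0,0,10]]' 80
python3 -m creep '[[0,0,0,0,10],[0,0,0,0,10],[0,0,0,0,10],[0,0,0,0,10],[0,0,0,0,10],[0,0,0,0,10],[0,0,-0.1,0,10],[0,0,-0.3,0,10],[0,0,-0.3,0,10],[0,0,-0.3,0,10]]'
python3 -m creep '[[0,0,-0.3,0,10],[0,0,0,0.0188,10],[0,0,0,0,10],[0,0,0,0,10],[0,0,0,0,10],[0,0,0,0,10],[0,0,0,0,10],[0,0,0,0,10],[0,0,0,0,10],[0,0,0,0,10]]'
```

```text
time_s: 16.38
tool_pos: [0.3971, 0.2569, 0.0294]
orientation: [0.002, -0.035, 0.999, 0.001]
force: [0.9, -0.4, -0.1]
gripper_width: 0.596
gripper_force: 0.0
time_s: 17.22
tool_pos: [0.3937, 0.2555, 0.1469]
orientation: [-0.001, -0.035, 0.999, -0.0]
force: [0.7, 0.8, -1.4]
gripper_width: 0.2
gripper_force: 78.5
time_s: 18.05
tool_pos: [0.3947, 0.2558, 0.182]
orientation: [-0.0, 0.024, 1.0, -0.0]
force: [0.7, -0.8, -2.7]
gripper_width: 0.195
gripper_force: 78.5
```

```bash

python3 -m creep '[[0,-0.15,0,0,10],[0,-0.27,0,0,10],[0,-0.3,0,0,10],[0,-0.3,0,0,10],[0,-0.3,0,0,10],[0,-0.3,0,0,10],[0,-0.3,0,0,10],[-0.1,-0.3,0,0,10],[-0.2,-0.25,0,0,10],[-0.2,-0.143,0,0,10]]'
python3 -m creep '[[-0.2,0,0,0,10],[-0.2,0,0,0,10],[-0.2,0,0,0,10],[-0.1,0,0,0,10],[-0.067,0,0,0,10],[0,0,0,0,10],[0,0,0,0,10],[0,0,0,0,10],[0,0,0,0,10],[0,0,0,0,10]]'
python3 - <<'E'
from look import *
d,s=grab("c3")
L=np.zeros((600,800,3),np.uint8)
L[:500,:500]=crop(d["side"]["image"],320,180,100,100,5)
L[:300,500:800]=crop(d["top"]["image"],310,140,75,75,4)
cv2.imwrite("pics/c3.png",L)
v=[*s["tool_pos"][:2],s["tool_pos"][2]-.0262,-.047]
for n,ms in (("side",[(54,-35,60),(54,-35,0),(54,35,60)]),("top",[(73,22,54),(73,-22,54),(60,-35,60),(60,35,60)])): print(n,project(d[n],world(v,ms)).round(1).tolist())
E
```

```text
time_s: 18.88
tool_pos: [0.44, -0.0634, 0.1828]
orientation: [0.001, 0.026, 1.0, -0.001]
force: [0.2, 0.7, -2.0]
gripper_width: 0.197
gripper_force: 78.8
time_s: 19.72
tool_pos: [0.531, -0.0645, 0.1825]
orientation: [0.0, 0.024, 1.0, -0.0]
force: [0.0, -0.0, -2.1]
gripper_width: 0.198
gripper_force: 78.9
19.8667 [ 0.5313 -0.0646  0.1825] [ 2.000e-04  2.410e-02  9.997e-01 -0.000e+00] [-0.2 -0.2 -1.2] 0.19178490942260057
side [[374.5, 218.9], [373.4, 238.7], [354.3, 206.0]]
top [[335.4, 181.8], [354.9, 182.7], [360.6, 188.3], [329.4, 187.0]]
```

View pics/c3.png

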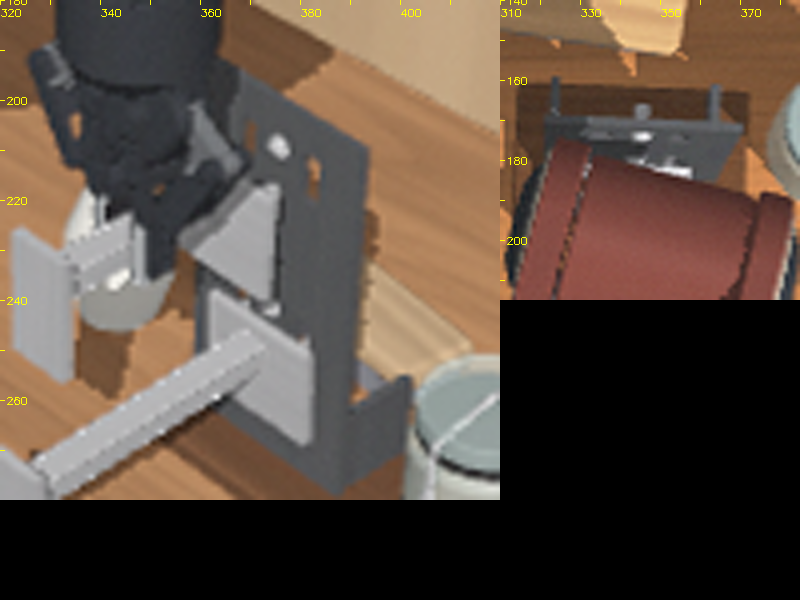

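The short plate's corners are seen at (375.6,217) and (374.4,240), within about 1–2 px of the prediction. The posture matches the one that worked for the long arm, so I'll insert.

```bash

python3 -m creep '[[-0.05,0,0.007,0,10],[-0.05,0,0,0,10],[-0.05,0,0,0,10],[-0.02,0,0,0,10],[-0.015,0,0,0,10],[-0.015,0,0,0,10],[0,0,0,0,10],[0,0,0,0,10],[0,0,0,0,10],[0,0,0,0,10]]'
python3 -m creep '[[-0.015,0,0,0,10],[-0.015,0,0,0,10],[-0.015,0,0,0,10],[0,0,0,0,10],[0,0,0,0,10],[0,0,0,0,10],[0,0,0,0,10],[0,0,0,0,10],[0,0,0,0,10],[0,0,0,0,10]]'
```

```text
time_s: 20.7
tool_pos: [0.5554, -0.0658, 0.1815]
orientation: [-0.0, 0.024, 1.0, -0.0]
force: [0.3, 0.1, -3.0]
gripper_width: 0.191
gripper_force: 78.8
time_s: 21.53
tool_pos: [0.5609, -0.066, 0.1815]
orientation: [-0.0, 0.024, 1.0, 0.0]
force: [-0.3, 1.4, -2.6]
gripper_width: 0.194
gripper_force: 78.8
```

```bash

python3 -m creep '[[-0.015,0,0,0,10],[-0.015,0,0,0,10],[-0.015,0,0,0,10],[-0.008,0,0,0,10],[-0.008,0,0,0,10],[0,0,0,0,10],[0,0,0,0,10],[0,0,0,0,10],[0,0,0,0,10],[0,0,0,0,10]]'
```

```text
time_s: 22.37
tool_pos: [0.5665, -0.0664, 0.1812]
orientation: [-0.003, 0.024, 1.0, -0.0]
force: [-9.7, -0.0, 1.6]
gripper_width: 0.197
gripper_force: 79.5
```

Flush at the predicted x = 0.5665. Now I'll press down.

```bash

python3 -m creep '[[0,0,0.02,0,10],[0,0,0.02,0,10],[0,0,0.02,0,10],[0,0,0.02,0,10],[0,0,0.02,0,10],[0,0,0.02,0,10],[0,0,0,0,10],[0,0,0,0,10],[0,0,0,0,10],[0,0,0,0,10]]'
python3 -m creep '[[0,0,0.01,0,10],[0,0,0.01,0,10],[0,0,0.01,0,10],[0,0,0,0,10],[0,0,0,0,10],[0,0,0,0,10],[0,0,0,0,10],[0,0,0,0,10],[0,0,0,0,10],[0,0,0,0,10]]'
```

```text
time_s: 23.2
tool_pos: [0.5665, -0.0663, 0.1683]
orientation: [-0.003, 0.024, 1.0, 0.0]
force: [-13.5, 0.6, 8.0]
gripper_width: 0.195
gripper_force: 80.3
time_s: 24.03
tool_pos: [0.5664, -0.0663, 0.1681]
orientation: [-0.003, 0.024, 1.0, -0.0]
force: [-22.3, 2.7, 21.6]
gripper_width: 0.195
gripper_force: 82.3
```

```bash

python3 -m creep '[[0.008,0,0.01,0,10],[0.008,0,0.01,0,10],[0,0,0.01,0,10],[0,0,0,0,10],[0,0,0,0,10],[0,0,0,0,10],[0,0,0,0,10],[0,0,0,0,10],[0,0,0,0,10],[0,0,0,0,10]]'
```

```text
time_s: 24.87
tool_pos: [0.566, -0.0663, 0.1673]
orientation: [-0.001, 0.024, 1.0, -0.0]
force: [-24.0, 2.9, 29.2]
gripper_width: 0.193
gripper_force: 83.4
```

```bash

python3 -m creep '[[0.008,0,0.01,0,10],[0.008,0,0.01,0,10],[0,0,0.01,0,10],[0,0,0,0,10],[0,0,0,0,10],[0,0,0,0,10],[0.01,0,-0.03,0,10],[0.01,0,-0.03,0,10],[0,0,-0.02,0,10],[0,0,0,0,10]]' 100
python3 -m creep '[[0,0,0,0,50],[0,0,0,0,50],[0,0,0,0,50],[0,0,0,0,50],[0,0,0,0,50],[0,0,-0.1,0,50],[0,0,-0.2,0,50],[0,0,-0.3,0,50],[0,0,-0.3,0,50],[0,0,0,0,50]]'
python3 -m creep '[[0,0.3,0,0,30],[0,0.3,0,0,30],[0,0.3,0,0,30],[0,0.3,0,0,30],[0,0.3,0,0,30],[0,0.3,0,0,30],[0,0.2,0,0,30],[0,0,0,0,30],[0,0,0,0,30],[0,0,0,0,30]]'
python3 - <<'E'
from look import *
d,s=grab("c4")
L=np.zeros((600,800,3),np.uint8)
L[:500,:500]=crop(d["side"]["image"],320,180,100,100,5)
L[:300,500:800]=crop(d["top"]["image"],310,140,75,75,4)
L[300:600,500:800]=crop(d["top"]["image"],310,200,75,75,4)
cv2.imwrite("pics/c4.png",L)
for z in (.14,.143,.146):
    v=[.6254-.060,-.0688+.0028,z,-.047]; print(z,[project(d["side"],world(v,[m]))[0].round(1).tolist() for m in((54,-35,0),(54,-35,60),(-60,-18,0))])
E
```

```text
time_s: 25.7
tool_pos: [0.5646, -0.0664, 0.1677]
orientation: [0.004, 0.024, 1.0, -0.0]
force: [4.1, 0.1, 1.4]
gripper_width: 0.194
gripper_force: 98.2
time_s: 26.53
tool_pos: [0.5655, -0.0669, 0.2845]
orientation: [0.007, 0.024, 1.0, -0.002]
force: [0.9, -0.3, 1.2]
gripper_width: 0.58
gripper_force: 0.0
time_s: 27.37
tool_pos: [0.5737, 0.1732, 0.2744]
orientation: [0.0, 0.024, 1.0, -0.0]
force: [0.0, -0.7, -0.4]
gripper_width: 0.35
gripper_force: 0.0
27.5167 [0.5737 0.1725 0.2741] [ 1.000e-04  2.490e-02  9.997e-01 -1.000e-04] [-1.   0.6  0.3] 0.35451180344236527
0.14 [[383.0, 238.1], [384.3, 218.7], [344.2, 254.5]]
0.143 [[383.1, 237.2], [384.4, 217.7], [344.2, 253.5]]
0.146 [[383.1, 236.2], [384.4, 216.7], [344.2, 252.6]]
```

View pics/c4.png

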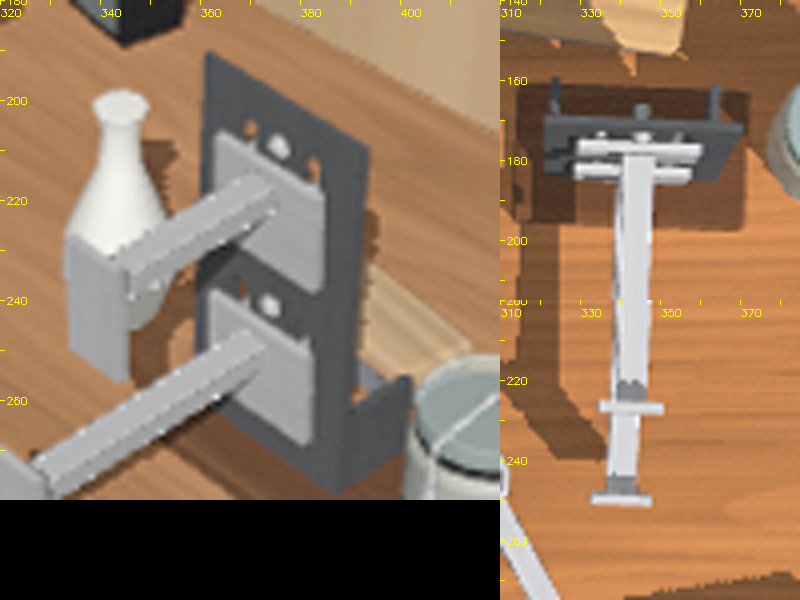

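Both balls, at (376,209) and (374,241), stand clear above their plates. The short plate's corner at (383.6,238.2) matches the 140 mm hung height, and nothing else has moved. Handing in.

```bash
python3 -c "
from rig import ctrl
print(ctrl.sign_off())"
```

```text
the job is handed in; nothing more can be done
None
```

I hung the long arm in the lower slots and the short arm in the upper slots; in the last pictures both sit fully down with their catches out, and I handed the job in at about 27.5 s without a verdict coming back.

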